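# Close the seed mill and hold its spring cap locked

## Task

Make the seed mill ready and hold it running: slide the flat steel outlet gate with the blue grip from its grey drying block all the way down into the narrow slot in the top of the mill and let go of it. Then set the orange cap into the mill's round collar, push it down against the spring and turn it a quarter turn clockwise (seen from above) to its stop. A spring turns the cap back if it is let go, so finish while still gripping it, held down and turned fully round; leave the dish, the jar and the bottle where they stand.

Things in the scene. Friction and masses are not known exactly. Their poses are not given: they have to be found in the camera images.
- mill: Fixed white bench mill, 150 (x) by 250 (y) by 90 mm high, origin at the centre of its underside, z up. On top: grey collar (outer diameter 90, 36 mm high) at its y = +55 mm, narrow black-rimmed slot at y = -75 mm. Blue marks beside the collar, on the mill's +x and -x, show the two lug openings.
- mill_socket (a point): Centre of the collar's mouth, 126 mm above the table; axes as the mill's. Lip 8 mm thick with a 52 mm hole and two lug openings on the mill's +x and -x, out to radius 37 mm, 3 mm free each side of a 12 mm lug. A sprung plate at the lip's underside, 8 mm down, carries a brass dog on the clockwise side of each lug's place; the lugs push the dogs round.
- mill_slot (a point): Centre of the gate slot's mouth, level with the housing's top, 90 mm above the table; axes as the mill's. Slot 65 mm along the mill's x, 8 mm along its y, 64 mm deep, vertical.
- plunger (a joint): How far the sprung plate in the collar is pushed down, in m: 0 at rest, 0.008 when the lugs are just under the lip, 0.012 when the cap's flange meets the collar, 0.013 its limit. Spring: 4 N at rest, about 10 N at 0.012.
- twist (a joint): Angle of the sprung plate's dogs, rad: 0 at rest, grows clockwise seen from above, stop at 1.45. The cap turns about 0.1 rad before its lugs meet the dogs; the return spring gives 0.06 N m at rest, 0.23 N m at the stop. The lugs can turn only when below the lip (plunger over 0.008).
- gate: Loose outlet gate, 120 g: steel blade 60 (x) by 4 mm (y), lowest 9 mm only 54 by 2.5 mm; blue grip 60 (x) by 16 (y) mm from z = 55 to 89 mm. Origin at the centre of the blade's lower edge, z up. Either way round fits. Starts upright in the drying block, origin 7 mm above the table. Home in the mill, the grip rests on the housing, origin 55 mm below the slot's mouth.
- rack: Grey drying block, fixed, 100 (x) by 70 (y) by 62 mm high, with a vertical slot along its x that holds the gate; origin at the centre of its underside. The gate's grip rests on its top. It may stand to the left or the right of the mill.
- cap: Loose orange cap, 110 to 220 g, upright on the table; origin at the centre of its underside. Plug diameter 47; at its foot lugs on +x and -x, 12 wide, 8 high, to radius 34; flange diameter 86, z 20 to 28; bar grip 64 (x) by 22 (y), z 28 to 66 mm. Either way round fits, bar along the mill's x; it first rests 8 mm below the collar's mouth; with flange on collar, 20 mm below.
- dish: Loose closed glass petri dish, diameter 93 mm, 15 mm high, between robot and mill; origin at the centre of its underside. To be left alone.
- jar: Loose seed jar, diameter 64 mm, 85 mm high; origin at the centre of its underside. To be left alone.
- bottle: Loose bottle, diameter 60 mm, 130 mm high; origin at the centre of its underside. To be left alone.
Things that resemble listed ones, but are neither listed nor needed, are in the scene too. There is more than one size of the gate; the job needs the largest. Leave any purple look-alike of the rack alone.

How it is judged:
By the outcome, as a careful person would: the job done as asked, in the order asked, and still so for the second after the job is handed in, while the arm keeps its last pose, push and grip.
It also fails if it takes over 72 s, if anything falls off the work surface, if the arm or the gripper's body presses on something with over 40 N, if the wrist force passes 120 N, or if a joint passes its speed limit or range.

## Robot

A 7-joint arm with a two-finger parallel gripper is mounted at the origin on the work surface. World frame = base frame: x ahead of the robot, y to its left, z up, the work surface at z = 0. Lengths are in m, angles in rad, forces in N, time in s.
With the tool pointing down it reaches from about 0.4 to 0.85 m from the base axis. Payload 10.4 kg.
Tool frame: the origin (TCP) lies midway between the tips of the shut fingers; the grasp point (between the pads) lies 19 mm behind it; z points along the fingers, y is the line along which they close (so a half turn about z gives the same grasp; the last joint's range is limited). The gripper opens to 85 mm and grips with 20 to 120 N. Pads are 22 mm wide; open, the fingers measure 114 mm over their backs; the gripper's body (76 mm by 85 mm) begins 54 mm behind the grasp point. The pads swing forward as they close: fully open they stand 13 mm farther back than shut.
Start: joints at [-1.31, 0.332, -0.065, 1.46, 0.022, 1.35, -0.088], TCP at [0.175, 0.6, 0.231] pointing down, gripper open.
Joint ranges: [-2.6, 2.6], [-0.5, 2.12], [-1.47, 1.34], [0.16, 2.42], [-1.27, 4.41], [0.06, 2.06], [-2.6, 2.6]. Speed limits (rad/s): [2.22, 2.22, 2.79, 2.79, 3.14, 3.14, 3.14].

## Interface

Orientations are given as a unit quaternion [x, y, z, w].
In Python, from plant import readout, viewer, job, silhouettes, tip_of gives the robot as it stands.
- The arm moves only by the shell command python3 -m jog 'ROWS' [FORCE]. ROWS is JSON, a list of rows, each an object of numbers: "wx", "wy", "wz": the turn, a rotation vector about the tool's x, y, z in degrees; "dx", "dy", "dz": the shift along the tool's x, y, z in m; "fingers": the finger opening in m, from 0 to 0.0854. In form: [{"wx": .., "wy": .., "wz": .., "dx": .., "dy": .., "dz": .., "fingers": ..}, ...]. A call has 1 to 5 rows; each row shifts and turns the commanded pose from where the row before left it, along the tool's axes as they then stand; what a row does not reach is not made up. A row lasts 1/12 s, in which the tool goes at most 41.7 mm and 7.16 degrees, less where a joint would pass 70% of its speed; a pose out of reach is approached as far as the arm can. A call is refused whole if a number of a shift passes 0.0417 or a number of a turn 7.16, either way. A call with a gripper value outside its range is refused whole. The fingers move at their own pace and stop on an object; FORCE is the grip in N (left out, the last holds). Time passes only in rows, so rows that do not move let the fingers close. It gives the time, the measured TCP pose, the force, the opening and the grip force at its end, in the units of the state.
- readout.observe(): the state, without advancing time (a new reading comes with each control period).
- viewer.snapshot(name): name is "side" or "top" or "wrist"; returns a dict with "pixels" (400x640x3 uint8, red, green, blue), "fx", "fy", "cx", "cy" (pixels), "D" ([k1, k2, p1, p2, k3] as OpenCV has them; the pictures are not rectified), "camera_from_world" (4x4, takes a point from world to camera coordinates); the wrist camera has in their place "T_tool_cam" (4x4, takes a point from camera to tool coordinates, whose origin is the TCP and whose axes are the flange's). Camera axes: x right, y up, looking along -z (the intrinsics and any distortion apply to the point x, -y, -z); pixel columns grow to the right and rows downward; lengths in m; the calibration is good to about 2 mm. A picture is of the moment at which its call begins: read the wrist's pose just before it. There is no depth.
- job.hand_in(): hands the job in; it is judged then, once.
Trained networks look in a picture, given as the dict that the camera call returned (one of the last four; its "shot" number tells which), for a name from the list of things; names that differ only in an ending like _2 or _b are one class to them, and where a whole thing is asked for, a point or a joint stands for the part that bears it (a point fixed in the world has none). Each returns a list of dicts, best first, with "confidence" (0 to 1); they miss things now and then, are a little off and sometimes report something else, mostly with a low value. They report only what shows in the picture. A call takes as long as a camera call. They do not tell look-alikes from the thing itself.
- silhouettes(picture, name): "region" (400x640 bool, what is visible of it) and "box" ([left, top, right, bottom] in pixels, round what is visible of it).
- tip_of(picture, name): "centre" ([column, row] in pixels: a listed point, or the origin of a listed thing).
The state is a dict: "t": time; "q": joint angles; "qvel": joint speeds; "tau": joint torques, N m; "tool_pos": TCP position; "orientation": TCP orientation; "contact_force": force on the tool from outside, world axes, zero at the start; "torque": the same for the moment, N m; "grip_width": finger opening in m; "grip_force": force on a finger pad.
Only numpy, scipy, OpenCV 4.12 (cv2) and the standard library are available. Lean on these libraries where they do the work, as an engineer would, in place of code of your own. Each camera call takes 0.05 s, during which the arm holds its last target. There are 200 camera calls.

## Working session

There is one attempt and no reset: what is moved stays moved. The work goes in short steps, Python scripts to look and compute and a shell command to move; the robot and the scene stay as the last step left them, time stands still between calls to the robot, and variables do not carry over. Pictures are saved under pics/ and viewed, at most 10 in all, crops included, and the job is handed in when it is done.

```bash
ls; mkdir -p pics
cat > h.py <<'E'
import numpy as np, cv2
from plant import readout, viewer, job, silhouettes, tip_of
from scipy.spatial.transform import Rotation as R
def cam(p, s=None):
    """returns K,D,Tcw (opencv camera from world)"""
    K=np.array([[p['fx'],0,p['cx']],[0,p['fy'],p['cy']],[0,0,1.]]);D=np.array(p['D'],float)
    if 'camera_from_world' in p: T=np.array(p['camera_from_world'])
    else:
        W=np.eye(4);W[:3,:3]=R.from_quat(s['orientation']).as_matrix();W[:3,3]=s['tool_pos']
        T=np.linalg.inv(W@np.array(p['T_tool_cam']))
    return K,D,np.diag([1,-1,-1,1.])@T
def pix(c,X):
    K,D,T=c; X=np.atleast_2d(X)
    return cv2.projectPoints(X.astype(float),cv2.Rodrigues(T[:3,:3])[0],T[:3,3],K,D)[0][:,0]
def atz(c,uv,z):
    K,D,T=c; n=cv2.undistortPoints(np.array([[uv]],float),K,D)[0,0]
    d=T[:3,:3].T@np.array([n[0],n[1],1]); o=-T[:3,:3].T@T[:3,3]
    return o+d*(z-o[2])/d[2]
def snap(name):
    s=readout.observe(); p=viewer.snapshot(name); return p,cam(p,s)
def save(p,name,uv=[]):
    im=p['pixels'][:,:,::-1].copy()
    for u in uv: cv2.circle(im,tuple(int(round(a)) for a in u),3,(255,0,255),1)
    cv2.imwrite('pics/'+name,im)
E
python3 - <<'E'
from h import *
s=readout.observe(); print(s)
zs=dict(mill=0,mill_socket=.126,mill_slot=.09,gate=.007,rack=0,cap=0,dish=0,jar=0,bottle=0)
for n in ('top','side'):
    p,c=snap(n); save(p,n+'0.png')
    for k,z in zs.items():
        print(n,k,[(round(d['confidence'],2),np.round(d['centre']).tolist(),np.round(atz(c,d['centre'],z)[:2],3).tolist()) for d in tip_of(p,k)[:4]])
E
```

```text
pics
{'t': 0.0, 'q': array([-1.30959071,  0.33289722, -0.0646946 ,  1.46093823,  0.02161907,
        1.34989738, -0.08847773]), 'qvel': array([-3.47097838e-04, -7.05319919e-04, -6.94307657e-04, -9.82642215e-04,
        1.37474640e-03,  1.18748301e-03,  9.90569796e-05]), 'tau': array([-7.00691962e-04, -6.25449300e+01,  4.88092471e-02, -3.91617250e+01,
        1.62168016e-02,  9.84261394e-03, -3.56447185e-05]), 'tool_pos': array([0.17491659, 0.59963503, 0.23050157]), 'orientation': array([ 1.41406085e-01,  9.89951412e-01, -7.19611336e-04, -5.90423355e-05]), 'contact_force': array([-0.17303525,  0.50578004, -0.25135864]), 'torque': array([0.04952086, 0.03391355, 0.01942481]), 'grip_force': 0.0, 'grip_width': 0.08550289373122531}
top mill [(0.71, [313.0, 197.0], [0.571, 0.051])]
top mill_socket [(0.66, [226.0, 166.0], [0.631, 0.29]), (0.58, [294.0, 183.0], [0.59, 0.1]), (0.21, [232.0, 226.0], [0.466, 0.262])]
top mill_slot [(0.85, [340.0, 194.0], [0.569, -0.029])]
top gate [(0.61, [268.0, 242.0], [0.434, 0.179]), (0.56, [230.0, 227.0], [0.475, 0.293]), (0.41, [197.0, 219.0], [0.495, 0.39
[... 388 characters left out ...]
 (0.3, [272.0, 148.0], [0.663, -0.286])]
side mill_socket [(0.66, [273.0, 196.0], [0.581, 0.112])]
side mill_slot [(0.84, [291.0, 174.0], [0.563, -0.023]), (0.54, [269.0, 148.0], [0.638, -0.142]), (0.22, [314.0, 304.0], [0.475, 0.35])]
side gate [(0.92, [300.0, 357.0], [0.496, 0.4]), (0.81, [342.0, 270.0], [0.43, 0.199])]
side rack [(0.77, [374.0, 373.0], [0.368, 0.416]), (0.73, [314.0, 303.0], [0.481, 0.28])]
side cap [(0.93, [347.0, 152.0], [0.432, -0.281]), (0.19, [283.0, 221.0], [0.577, 0.046])]
side dish [(0.69, [370.0, 209.0], [0.367, -0.012]), (0.61, [317.0, 306.0], [0.475, 0.287])]
side jar [(0.62, [216.0, 315.0], [0.665, 0.323])]
side bottle [(0.79, [270.0, 146.0], [0.671, -0.298])]
```

View pics/top0.png

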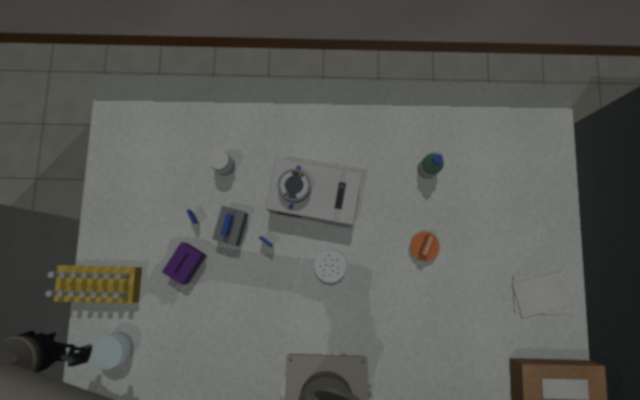

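View pics/side0.png

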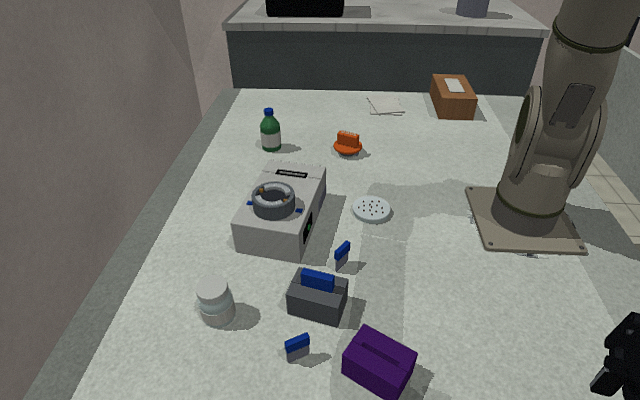

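The top view shows the mill at about (315,190), the gate standing in the grey rack at (230,226), the cap at (425,247), and two small loose gates at (193,216) and (266,241). The side view agrees.

```bash
cat >> h.py <<'E'
def go(xyz, yd=None):
    """shift in tool axes to reach TCP xyz; turn about tool z so tool y lies at world angle yd deg (mod 180)"""
    s=readout.observe(); M=R.from_quat(s['orientation']).as_matrix()
    d=M.T@(np.array(xyz)-s['tool_pos']); y=np.degrees(np.arctan2(M[1,1],M[0,1]))
    print('tool',np.round(s['tool_pos'],4),'yang',round(y,2),'tilt',np.round(np.degrees(M[:2,2]),2),'shift mm',np.round(d*1e3,1), 'wz', None if yd is None else round(-((yd-y+90)%180-90),2),'q7',round(s['q'][6],2))
def blue(p,c,z,box=None):
    """blue blobs -> world centre at z, direction, extents"""
    h=cv2.cvtColor(p['pixels'],cv2.COLOR_RGB2HSV); m=((h[...,0]>105)&(h[...,0]<125)&(h[...,1]>140)&(h[...,2]>40)).astype(np.uint8)
    n,l,st,ce=cv2.connectedComponentsWithStats(m)
    for i in range(1,n):
        if st[i,4]<8: continue
        v,u=np.nonzero(l==i)
        w=np.array([atz(c,(a,b),z)[:2] for a,b in zip(u,v)]); (cx,cy),(a,b),an=cv2.minAreaRect((w*1000).astype(np.float32))
        print('blue',st[i].tolist(),np.round(w.mean(0),4),'rect c',round(cx,1),round(cy,1),'ext',round(a,1),round(b,1),'ang',round(an,1))
E
python3 - <<'E'
from h import *
p,c=snap('top'); blue(p,c,.096)
go([.475,.287,.25],80)
E
```

```text
blue [433, 155, 9, 9, 55] [ 0.6743 -0.3006] rect c 674.8 -300.5 ext 22.5 22.4 ang 63.7
blue [188, 211, 8, 11, 33] [0.4945 0.3839] rect c 495.1 383.7 ext 34.4 7.3 ang 29.9
blue [222, 215, 10, 20, 105] [0.4747 0.2852] rect c 474.6 285.3 ext 15.0 54.1 ang 77.2
blue [261, 238, 10, 7, 18] [0.4303 0.1751] rect c 430.5 175.5 ext 30.0 3.8 ang 55.0
tool [0.175  0.6    0.2314] yang 73.74 tilt [0.   0.01] shift mm [-375.7 -216.5  -18.7] wz -6.26 q7 -0.09
```

```bash
python3 -m jog '[{"dx":-0.034,"dy":-0.019},{"dx":-0.034,"dy":-0.019},{"dx":-0.034,"dy":-0.019},{"dx":-0.034,"dy":-0.019},{"dx":-0.034,"dy":-0.019}]' && python3 -m jog '[{"dx":-0.034,"dy":-0.020},{"dx":-0.034,"dy":-0.020},{"dx":-0.034,"dy":-0.020},{"dx":-0.034,"dy":-0.02,"wz":-3},{"dx":-0.034,"dy":-0.02}]' && python3 -m jog '[{"dx":-0.034,"dy":-0.02},{},{}]'
python3 - <<'E'
from h import *
p,c=snap('wrist'); save(p,'w1.png'); blue(p,c,.096); go([.4747,.2852,.2],77)
E
```

```text
tool [0.175  0.6    0.2313] yang 73.74 tilt [0. 0.] shift mm [-375.9 -218.3   31.3] wz -3.26 q7 -0.09invalid input
```

View pics/w1.png

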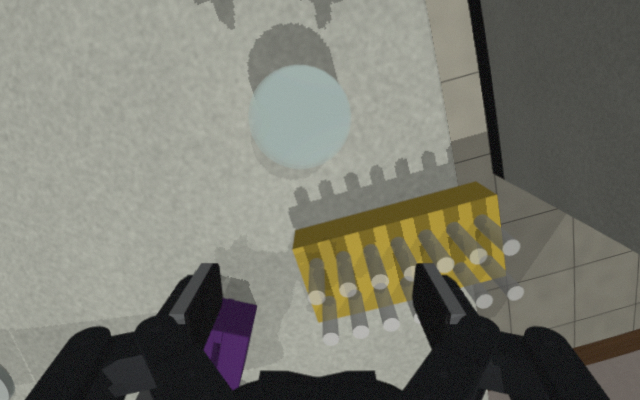

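The arm has not moved: the picture shows the start view, with the purple look-alike at (230,340). The rows probably need every key.

```bash
python3 -m jog '[{"wx":0,"wy":0,"wz":0,"dx":-0.034,"dy":-0.019,"dz":0,"fingers":0.085},{"wx":0,"wy":0,"wz":0,"dx":-0.034,"dy":-0.019,"dz":0,"fingers":0.085},{"wx":0,"wy":0,"wz":0,"dx":-0.034,"dy":-0.019,"dz":0,"fingers":0.085},{"wx":0,"wy":0,"wz":0,"dx":-0.034,"dy":-0.019,"dz":0,"fingers":0.085},{"wx":0,"wy":0,"wz":0,"dx":-0.034,"dy":-0.019,"dz":0,"fingers":0.085}]'
```

```text
t: 1.52
tool_pos: [0.3127, 0.4597, 0.2315]
orientation: [0.141, 0.99, 0.0, 0.0]
contact_force: [1.1, 0.6, 1.3]
grip_width: 0.0854
grip_force: 0.0
```

```bash
python3 -m jog '[{"wx":0,"wy":0,"wz":0,"dx":-0.034,"dy":-0.020,"dz":0,"fingers":0.085},{"wx":0,"wy":0,"wz":-3,"dx":-0.034,"dy":-0.020,"dz":0,"fingers":0.085},{"wx":0,"wy":0,"wz":0,"dx":-0.034,"dy":-0.020,"dz":0,"fingers":0.085},{"wx":0,"wy":0,"wz":0,"dx":-0.034,"dy":-0.020,"dz":0,"fingers":0.085},{"wx":0,"wy":0,"wz":0,"dx":-0.034,"dy":-0.02,"dz":0,"fingers":0.085}]' && python3 -m jog '[{"wx":0,"wy":0,"wz":0,"dx":-0.03,"dy":-0.01,"dz":0,"fingers":0.085},{"wx":0,"wy":0,"wz":0,"dx":0,"dy":0,"dz":0,"fingers":0.085},{"wx":0,"wy":0,"wz":0,"dx":0,"dy":0,"dz":0,"fingers":0.085}]'
python3 - <<'E'
from h import *
p,c=snap('wrist'); save(p,'w2.png'); blue(p,c,.096); go([.4747,.2852,.2],77)
E
```

```text
t: 1.93
tool_pos: [0.4523, 0.3205, 0.2317]
orientation: [0.115, 0.993, 0.0, 0.0]
contact_force: [-0.4, 1.3, 0.9]
grip_width: 0.0849
grip_force: 0.0
t: 2.18
tool_pos: [0.4795, 0.3037, 0.2313]
orientation: [0.117, 0.993, -0.0, 0.0]
contact_force: [-0.9, 0.6, 0.4]
grip_width: 0.085
grip_force: 0.0
blue [160, 141, 49, 26, 712] [0.4256 0.2015] rect c 425.3 201.4 ext 39.6 14.3 ang 55.5
blue [289, 141, 19, 73, 1286] [0.4688 0.2895] rect c 469.5 288.9 ext 15.2 63.7 ang 76.0
blue [399, 149, 36, 38, 468] [0.4831 0.3888] rect c 483.3 389.0 ext 40.8 9.0 ang 30.3
blue [130, 268, 14, 12, 129] [0.5246 0.1133] rect c 524.9 113.3 ext 11.3 12.3 ang 78.8
tool [0.4781 0.3053 0.2312] yang 76.69 tilt [-0.02  0.01] shift mm [ -1.3 -20.4  31.2] wz -0.31 q7 0.72
```

View pics/w2.png

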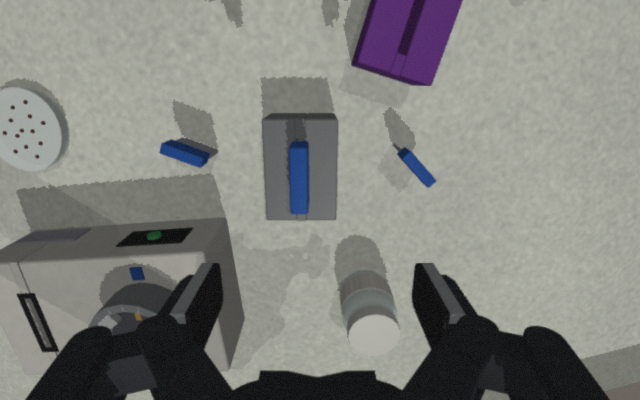

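The wrist view shows the target gate in the grey rack at (299,178). The smaller gates are at (185,153) and (417,168), and the jar is at (372,330). The top and wrist estimates differ by about 6 mm, so I'll fit the grip's box outline to each mask.

```bash
cat >> h.py <<'E'
from scipy.optimize import minimize
def bluemask(p):
    h=cv2.cvtColor(p['pixels'],cv2.COLOR_RGB2HSV); return ((h[...,0]>105)&(h[...,0]<128)&(h[...,1]>120)&(h[...,2]>25)).astype(np.uint8)
def comp(m,uv):
    n,l,st,ce=cv2.connectedComponentsWithStats(m); i=1+np.argmin(np.linalg.norm(ce[1:]-uv,axis=1)); return (l==i).astype(np.uint8)
def box(x,y,yaw,lx,ly,z0,z1):
    c,s=np.cos(yaw),np.sin(yaw)
    return np.array([[x+c*a*lx/2-s*b*ly/2,y+s*a*lx/2+c*b*ly/2,z] for a in(-1,1) for b in(-1,1) for z in(z0,z1)])
def fitpts(views,model,x0,step=(.006,.006,.08)):
    """views: list of (mask,cam); model(x)->points whose hull is the outline"""
    def cost(x):
        t=0
        for m,c in views:
            h=cv2.convexHull((pix(c,model(x))*16).astype(np.int32)); q=np.zeros((400*1,640),np.uint8)
            cv2.fillConvexPoly(q,h,255,lineType=cv2.LINE_AA,shift=4); q=q/255.
            t+=np.abs(q-m).sum()/m.sum()
        return t
    S=np.vstack([x0]+[np.array(x0)+np.eye(len(x0))[i]*step[i] for i in range(len(x0))])
    r=minimize(cost,x0,method='Nelder-Mead',options=dict(initial_simplex=S,xatol=1e-4,fatol=1e-4)); return r.x,r.fun
E
python3 - <<'E'
from h import *
s=[readout.observe()['tool_pos']]
V={}
for n in ('wrist','top','side'):
    p,c=snap(n); m=comp(bluemask(p),pix(c,[.473,.287,.085])[0]); V[n]=(m,c); print(n,m.sum(),'cam at',np.round(-c[2][:3,:3].T@c[2][:3,3],3))
mod=lambda x: box(x[0],x[1],x[2],.06,.016,.062,.096)
for k in (['wrist'],['top'],['side'],['wrist','top','side']):
    x,f=fitpts([V[i] for i in k],mod,[.473,.287,np.radians(-13)]); print(k,np.round(x[:2],4),np.degrees(x[2]).round(2),round(f,3))
go([x[0],x[1],.2],90+np.degrees(x[2]))
E
```

```text
wrist 1338 cam at [0.396 0.324 0.375]
top 54 cam at [0.363 0.024 1.282]
side 593 cam at [0.43  0.758 0.639]
['wrist'] [0.4722 0.2886] -15.42 0.169
['top'] [0.4731 0.2868] -12.4 3.158
['side'] [0.4742 0.2872] -14.81 0.216
['wrist', 'top', 'side'] [0.4729 0.2876] -15.48 3.554
tool [0.477  0.3067 0.2313] yang 76.88 tilt [-0.02  0.03] shift mm [ -0.3 -19.5  31.3] wz 2.36 q7 0.72
```

```bash
python3 -m jog '[{"wx":0,"wy":0,"wz":2,"dx":0,"dy":-0.02,"dz":0.02,"fingers":0.05},{"wx":0,"wy":0,"wz":0,"dx":0,"dy":0,"dz":0.03,"fingers":0.05},{"wx":0,"wy":0,"wz":0,"dx":0,"dy":0,"dz":0.03,"fingers":0.05},{"wx":0,"wy":0,"wz":0,"dx":0,"dy":0,"dz":0.03,"fingers":0.05},{"wx":0,"wy":0,"wz":0,"dx":0,"dy":0,"dz":0,"fingers":0.05}]'; python3 -m jog '[{"wx":0,"wy":0,"wz":0,"dx":0,"dy":0,"dz":0,"fingers":0.05},{"wx":0,"wy":0,"wz":0,"dx":0,"dy":0,"dz":0,"fingers":0.05}]'
python3 - <<'E'
from h import *
p,c=snap('wrist'); m=comp(bluemask(p),pix(c,[.473,.288,.085])[0]); 
mod=lambda x: box(x[0],x[1],x[2],.06,.016,.062,.096)
x,f=fitpts([(m,c)],mod,[.473,.288,np.radians(-15)]); print(np.round(x[:2],4),np.degrees(x[2]).round(2),round(f,3),m.sum())
go([x[0],x[1],.066],90+np.degrees(x[2])); save(p,'w3.png',pix(c,mod(x)))
go([.4732,.288,.066],90+np.degrees(x[2]))
E
```

```text
t: 2.8
tool_pos: [0.4698, 0.285, 0.116]
orientation: [0.132, 0.991, -0.003, -0.003]
contact_force: [-0.3, -0.5, -1.0]
grip_width: 0.0501
grip_force: 0.0
t: 2.97
tool_pos: [0.4739, 0.287, 0.1232]
orientation: [0.132, 0.991, 0.001, 0.001]
contact_force: [-0.4, 0.0, 0.3]
grip_width: 0.05
grip_force: 0.0
[0.4736 0.288 ] -14.05 0.132 3050
tool [0.4743 0.2871 0.1235] yang 74.78 tilt [0.13 0.12] shift mm [ 1.   0.5 57.5] wz -1.17 q7 0.73
tool [0.4743 0.2871 0.1235] yang 74.78 tilt [0.13 0.12] shift mm [ 1.4  0.5 57.5] wz -1.17 q7 0.73
```

```bash
python3 -m jog '[{"wx":0,"wy":0,"wz":-0.7,"dx":0.001,"dy":0.0005,"dz":0.02,"fingers":0.05},{"wx":0,"wy":0,"wz":0,"dx":0,"dy":0,"dz":0.02,"fingers":0.05},{"wx":0,"wy":0,"wz":0,"dx":0,"dy":0,"dz":0.017,"fingers":0.05},{"wx":0,"wy":0,"wz":0,"dx":0,"dy":0,"dz":0,"fingers":0.05},{"wx":0,"wy":0,"wz":0,"dx":0,"dy":0,"dz":0,"fingers":0.05}]' 50; python3 -m jog '[{"wx":0,"wy":0,"wz":0,"dx":0,"dy":0,"dz":0,"fingers":0.025},{"wx":0,"wy":0,"wz":0,"dx":0,"dy":0,"dz":0,"fingers":0.02},{"wx":0,"wy":0,"wz":0,"dx":0,"dy":0,"dz":0,"fingers":0.01},{"wx":0,"wy":0,"wz":0,"dx":0,"dy":0,"dz":0,"fingers":0},{"wx":0,"wy":0,"wz":0,"dx":0,"dy":0,"dz":0,"fingers":0}]' 50;  python3 -m jog '[{"wx":0,"wy":0,"wz":0,"dx":0,"dy":0,"dz":0,"fingers":0},{"wx":0,"wy":0,"wz":0,"dx":0,"dy":0,"dz":0,"fingers":0}]'
```

```text
t: 3.43
tool_pos: [0.4731, 0.2871, 0.0655]
orientation: [0.127, 0.992, 0.0, 0.0]
contact_force: [0.3, 0.5, 0.6]
grip_width: 0.0502
grip_force: 0.0
t: 3.85
tool_pos: [0.4735, 0.2873, 0.0659]
orientation: [0.127, 0.992, 0.001, 0.001]
contact_force: [-0.6, -0.7, 7.1]
grip_width: 0.0149
grip_force: 48.9
t: 4.02
tool_pos: [0.4735, 0.2873, 0.0659]
orientation: [0.127, 0.992, 0.001, 0.001]
contact_force: [-1.6, -1.0, 7.5]
grip_width: 0.0151
grip_force: 48.9
```

```bash
python3 -m jog '[{"wx":0,"wy":0,"wz":0,"dx":0,"dy":0,"dz":-0.02,"fingers":0},{"wx":0,"wy":0,"wz":0,"dx":0,"dy":0,"dz":-0.035,"fingers":0},{"wx":0,"wy":0,"wz":0,"dx":0,"dy":0,"dz":-0.035,"fingers":0},{"wx":0,"wy":0,"wz":0,"dx":0,"dy":0,"dz":-0.035,"fingers":0},{"wx":0,"wy":0,"wz":0,"dx":0,"dy":0,"dz":-0.035,"fingers":0}]'; python3 -m jog '[{"wx":0,"wy":0,"wz":0,"dx":0,"dy":0,"dz":0,"fingers":0},{"wx":0,"wy":0,"wz":0,"dx":0,"dy":0,"dz":0,"fingers":0}]'
python3 - <<'E'
from h import *
p,c=snap('wrist'); save(p,'w4.png'); blue(p,c,.09)
for n,z in (('mill_slot',.09),('mill_socket',.126)):
  for d in tip_of(p,n): print(n,d['confidence'],d['centre'],atz(c,d['centre'],z)[:2])
p,c=snap('top')
for n,z in (('mill_slot',.09),('mill_socket',.126)):
  for d in tip_of(p,n): print(n,d['confidence'],d['centre'],atz(c,d['centre'],z)[:2])
go([.567,-.025,.22],84)
E
```

```text
t: 4.43
tool_pos: [0.4725, 0.2864, 0.2266]
orientation: [0.127, 0.992, 0.0, 0.0]
contact_force: [1.6, -0.2, -1.0]
grip_width: 0.0151
grip_force: 50.3
t: 4.6
tool_pos: [0.4736, 0.2872, 0.2268]
orientation: [0.127, 0.992, 0.002, 0.002]
contact_force: [0.0, 0.0, -1.4]
grip_width: 0.0153
grip_force: 50.4
blue [176, 145, 48, 27, 714] [0.4253 0.1972] rect c 425.2 197.1 ext 39.6 14.4 ang 55.8
blue [416, 149, 38, 38, 509] [0.4841 0.3884] rect c 484.4 388.5 ext 42.5 9.4 ang 30.9
blue [296, 206, 43, 154, 5872] [0.5712 0.2618] rect c 577.0 260.2 ext 39.9 174.1 ang 75.2
blue [147, 275, 14, 12, 134] [0.5274 0.109 ] rect c 527.6 108.9 ext 12.0 12.5 ang 76.4
mill_slot 0.63 [51.8, 328.0] [ 0.55619505 -0.02682612]
mill_socket 0.86 [154.3, 352.8] [0.58318835 0.1014711 ]
mill_slot 0.82 [340.8, 195.7] [ 0.56326776 -0.03007441]
mill_socket 0.83 [293.6, 179.7] [0.59851471 0.10158491]
tool [0.4722 0.2863 0.223 ] yang 75.44 tilt [-0.1  -0.08] shift mm [-170.1 -277.5    3.3] wz -8.56 q7 0.72
```

View pics/w4.png

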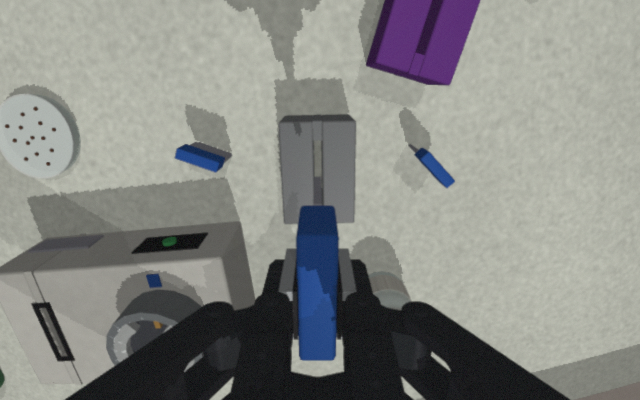

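The gate is held at (318,285), the emptied rack is at (317,165), the slot is at (52,332), and the collar is at the lower left. Next I move past the slot to see it from near.

```bash
python3 -m jog '[{"wx":0,"wy":0,"wz":0,"dx":-0.0225,"dy":-0.03,"dz":-0.01,"fingers":0},{"wx":0,"wy":0,"wz":0,"dx":-0.0225,"dy":-0.0305,"dz":-0.01,"fingers":0},{"wx":0,"wy":0,"wz":0,"dx":-0.0225,"dy":-0.0305,"dz":-0.005,"fingers":0},{"wx":0,"wy":0,"wz":0,"dx":-0.0225,"dy":-0.0305,"dz":0,"fingers":0},{"wx":0,"wy":0,"wz":0,"dx":-0.0225,"dy":-0.0305,"dz":0,"fingers":0}]'; python3 -m jog '[{"wx":0,"wy":0,"wz":0,"dx":-0.0225,"dy":-0.03,"dz":0,"fingers":0},{"wx":0,"wy":0,"wz":0,"dx":-0.0225,"dy":-0.0305,"dz":0,"fingers":0},{"wx":0,"wy":0,"wz":0,"dx":-0.0225,"dy":-0.0305,"dz":0,"fingers":0},{"wx":0,"wy":0,"wz":0,"dx":-0.0225,"dy":-0.0305,"dz":0,"fingers":0},{"wx":0,"wy":0,"wz":-5,"dx":0,"dy":0,"dz":0,"fingers":0}]';  python3 -m jog '[{"wx":0,"wy":0,"wz":0,"dx":0,"dy":0,"dz":0,"fingers":0},{"wx":0,"wy":0,"wz":0,"dx":0,"dy":0,"dz":0,"fingers":0},{"wx":0,"wy":0,"wz":0,"dx":0,"dy":0,"dz":0,"fingers":0}]'
python3 - <<'E'
from h import *
p,c=snap('wrist'); blue(p,c,.09); uv=[]
for n,z in (('mill_slot',.09),('mill_socket',.126)):
  for d in tip_of(p,n): print(n,d['confidence'],d['centre'],atz(c,d['centre'],z)[:2]);uv.append(d['centre'])
save(p,'w5.png',uv)
go([.567,-.025,.22],84)
E
```

```text
t: 5.32
tool_pos: [0.5437, 0.1095, 0.2491]
orientation: [0.127, 0.992, 0.0, -0.0]
contact_force: [0.5, 0.8, -1.6]
grip_width: 0.0153
grip_force: 50.3
t: 5.73
tool_pos: [0.6006, -0.0382, 0.2485]
orientation: [0.089, 0.996, -0.002, -0.0]
contact_force: [0.3, -2.2, -0.2]
grip_width: 0.0155
grip_force: 50.4
t: 5.98
tool_pos: [0.5996, -0.0276, 0.2487]
orientation: [0.084, 0.997, 0.0, -0.001]
contact_force: [-0.3, 0.6, -1.0]
grip_width: 0.0154
grip_force: 50.4
blue [457, 63, 15, 16, 208] [0.5266 0.1116] rect c 526.5 111.6 ext 11.6 12.2 ang 81.4
blue [444, 194, 12, 9, 82] [0.6407 0.0929] rect c 639.9 93.4 ext 11.1 8.1 ang 80.3
blue [296, 206, 43, 154, 5856] [ 0.7129 -0.0471] rect c 718.8 -48.3 ext 42.9 187.0 ang 80.0
blue [43, 279, 36, 31, 765] [ 0.6815 -0.327 ] rect c 681.5 -327.2 ext 28.8 47.3 ang 30.2
mill_slot 0.85 [311.1, 134.6] [ 0.55916551 -0.02638952]
mill_socket 0.85 [476.0, 146.7] [0.58496736 0.10385068]
tool [ 0.5998 -0.0277  0.2492] yang 80.49 tilt [-0.01  0.03] shift mm [32.7 -2.8 29.2] wz -3.51 q7 1.47
```

View pics/w5.png

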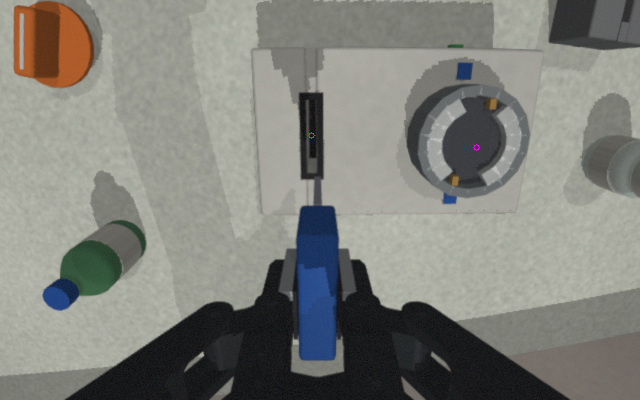

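The slot rim is centred near (311,136), the collar at (475,140), the blue marks at (464,71) and (450,199), and the held gate at (318,285). I'll measure the rim.

Run:
```python
from h import *
for k in range(2):
    p,c=snap('wrist'); g=cv2.cvtColor(p['pixels'],cv2.COLOR_RGB2GRAY)
    m=np.zeros_like(g); m[86:188,294:330]=(g[86:188,294:330]<70); m=comp(m,np.array([311,136]))
    v,u=np.nonzero(m); w=np.array([atz(c,(a,b),.09)[:2] for a,b in zip(u,v)])*1000
    print(m.sum(),u.min(),u.max(),v.min(),v.max(),cv2.minAreaRect(w.astype(np.float32)))
    # top face of mill edges: bright vs. rest -> fit quad
    b=cv2.cvtColor(p['pixels'],cv2.COLOR_RGB2HSV)
    # gate grip outline direction & bar: hull of blue
    gb=comp(bluemask(p),np.array([318,285])); print('gate grip px rect',cv2.minAreaRect(np.argwhere(gb)[:,::-1].astype(np.float32)))
    s=silhouettes(p,'mill'); 
    if s:
        r=s[0]['region'].astype(np.uint8)
        mod=lambda x: np.vstack([box(x[0],x[1],x[2],.15,.25,0,.09)])
        print('mill sil',s[0]['confidence'],s[0]['box'])
    # mill front top edge (row~48) and left edge line via Canny/Hough
    e=cv2.Canny(g,40,120); L=cv2.HoughLinesP(e,1,np.pi/360,50,minLineLength=90,maxLineGap=8)
    for l in L[:,0]:
        A=atz(c,l[:2],.09);B=atz(c,l[2:],.09); print(l,np.round(A[:2],4),np.round(B[:2],4),np.degrees(np.arctan2(*(B-A)[1::-1])).round(1))
```

```text
1679 299 322 92 178 ((561.1571044921875, -27.109233856201172), (19.847421646118164, 76.69877624511719), 80.7130126953125)
gate grip px rect ((317.0, 282.5), (153.0, 42.0), 90.0)
mill sil 0.89 [249.2, 42.7, 546.1, 216.2]
[ 65 399 209 302] [ 0.8351 -0.3962] [ 0.7161 -0.1647] 117.2
[427 303 570 399] [0.7562 0.0652] [0.9435 0.2447] 43.8
[323  48 446  48] [ 0.4902 -0.0046] [0.5062 0.0971] 81.1
[457 320 628 290] [0.785  0.0972] [0.7847 0.2944] 90.1
[315   1 481   1] [ 0.454  -0.0052] [0.4741 0.1284] 81.5
[193  64 234 235] [ 0.4836 -0.1148] [ 0.6436 -0.1184] -1.3
[252  86 258 182] [ 0.51   -0.0693] [ 0.5945 -0.0829] -9.1
[ 13 374 105 366] [ 0.7879 -0.4501] [ 0.787  -0.3171] 90.4
[ 63 399 205 304] [ 0.8349 -0.3991] [ 0.7179 -0.1698] 117.0
[330   0 429   0] [0.4553 0.0068] [0.4675 0.0858] 81.2
1729 300 323 92 178 ((561.4050903320312, -26.77724266052246), (20.039615631103516, 76.68759155273438), 80.75150299072266)
gate grip px rect ((317.0, 282.5), (153.0, 42.0), 90.0)
mill sil 0.85 [252.6, 42.7, 545.4, 213.0]
[ 64 399 207 303] [ 0.8353 -0.3984] [ 0.7172 -0.1678] 117.1
[324  48 446  48] [ 0.4905 -0.0042] [0.5064 0.0967] 81.1
[429 304 567 398] [0.7581 0.0668] [0.941  0.2399] 43.4
[251  49 258 175] [ 0.4809 -0.0642] [ 0.5881 -0.0819] -9.4
[255  82 263 217] [ 0.5073 -0.0666] [ 0.6298 -0.0864] -9.2
[366   1 482   1] [0.4607 0.0348] [0.4744 0.1288] 81.8
[453 321 639 287] [0.7858 0.0923] [0.7839 0.3074] 90.5
[  1 374 106 366] [ 0.7869 -0.4692] [ 0.7874 -0.3165] 89.8
[ 67 398 210 302] [ 0.8339 -0.3932] [ 0.7164 -0.1643] 117.2
[330   0 429   0] [0.4554 0.0064] [0.4676 0.0854] 81.2
```

```bash
python3 -m jog '[{"wx":0,"wy":0,"wz":-0.4,"dx":0.0385,"dy":-0.006,"dz":0,"fingers":0},{"wx":0,"wy":0,"wz":0,"dx":0,"dy":0,"dz":0.03,"fingers":0},{"wx":0,"wy":0,"wz":0,"dx":0,"dy":0,"dz":0.03,"fingers":0},{"wx":0,"wy":0,"wz":0,"dx":0,"dy":0,"dz":0.022,"fingers":0},{"wx":0,"wy":0,"wz":0,"dx":0,"dy":0,"dz":0,"fingers":0}]';  python3 -m jog '[{"wx":0,"wy":0,"wz":0,"dx":0,"dy":0,"dz":0,"fingers":0},{"wx":0,"wy":0,"wz":0,"dx":0,"dy":0,"dz":0,"fingers":0},{"wx":0,"wy":0,"wz":0,"dx":0,"dy":0,"dz":0,"fingers":0}]'
python3 - <<'E'
from h import *
go([.5612,-.027,.155],80.9)
p,c=snap('side'); 
s=readout.observe(); M=R.from_quat(s['orientation']).as_matrix()
f=lambda X: s['tool_pos']+M@np.array(X)
pts=[f([a,b,.059]) for a in(-.027,.027) for b in (0,)]+[f([a,0,z]) for a in(-.03,.03) for z in(.05,.004)]
uv=pix(c,pts); sl=lambda a,b:[.5612+a*np.cos(-.159)-b*np.sin(-.159),-.027+a*np.sin(-.159)+b*np.cos(-.159),.09]
uv2=pix(c,[sl(a,b) for a in(-.0325,.0325) for b in(-.004,.004)])
im=p['pixels'][120:240,230:390,::-1]; im=cv2.resize(im,None,fx=5,fy=5,interpolation=cv2.INTER_CUBIC)
for u in uv: cv2.circle(im,tuple(int(x) for x in (u-[229.5,119.5])*5),3,(255,0,255),1)
for u in uv2: cv2.circle(im,tuple(int(x) for x in (u-[229.5,119.5])*5),3,(0,255,0),1)
cv2.imwrite('pics/s1.png',im)
E
```

```text
t: 6.75
tool_pos: [0.5583, -0.0281, 0.1632]
orientation: [0.08, 0.997, -0.0, -0.003]
contact_force: [-1.3, -0.4, -2.1]
grip_width: 0.0151
grip_force: 50.3
t: 7.0
tool_pos: [0.5621, -0.0286, 0.1692]
orientation: [0.08, 0.997, 0.0, 0.001]
contact_force: [0.2, -0.1, -1.4]
grip_width: 0.0154
grip_force: 50.3
tool [ 0.5621 -0.0286  0.1692] yang 80.83 tilt [0.16 0.02] shift mm [ 1.2  1.4 14.2] wz -0.07 q7 1.47
```

View pics/s1.png

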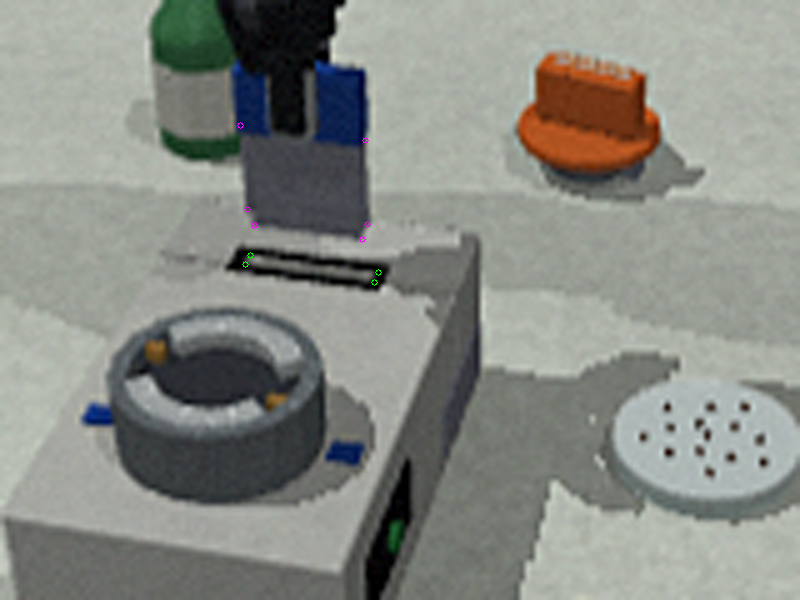

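The side view shows the blade's lower edge at about row 232 (columns 248 to 366) directly over the slot rim at (309,268). The projected marks match within about 1 mm, so I'm lowering it.

```bash
python3 -m jog '[{"wx":0,"wy":0,"wz":-0.1,"dx":0.0006,"dy":0.0014,"dz":0.012,"fingers":0},{"wx":0,"wy":0,"wz":0,"dx":0,"dy":0,"dz":0.006,"fingers":0},{"wx":0,"wy":0,"wz":0,"dx":0,"dy":0,"dz":0.005,"fingers":0},{"wx":0,"wy":0,"wz":0,"dx":0,"dy":0,"dz":0.004,"fingers":0},{"wx":0,"wy":0,"wz":0,"dx":0,"dy":0,"dz":0,"fingers":0}]';  python3 -m jog '[{"wx":0,"wy":0,"wz":0,"dx":0,"dy":0,"dz":0.004,"fingers":0},{"wx":0,"wy":0,"wz":0,"dx":0,"dy":0,"dz":0.004,"fingers":0},{"wx":0,"wy":0,"wz":0,"dx":0,"dy":0,"dz":0,"fingers":0}]'; python3 -c "
from h import *
go([.5612,-.027,.094],80.9); s=readout.observe(); print(s['contact_force'],s['torque'])"
```

```text
t: 7.47
tool_pos: [0.5602, -0.0271, 0.1392]
orientation: [0.079, 0.997, -0.0, -0.001]
contact_force: [0.2, -0.1, -2.0]
grip_width: 0.0148
grip_force: 50.4
t: 7.72
tool_pos: [0.5602, -0.027, 0.1315]
orientation: [0.079, 0.997, -0.0, -0.0]
contact_force: [-0.3, -0.3, -2.3]
grip_width: 0.0152
grip_force: 50.3
tool [ 0.5602 -0.027   0.1315] yang 80.94 tilt [-0.05 -0.  ] shift mm [-1.   0.2 37.5] wz 0.04 q7 1.48
[-0.29089775 -0.33596958 -2.34381581] [-0.02427049 -0.24003598  0.07386762]
```

```bash
python3 -m jog '[{"wx":0,"wy":0,"wz":0,"dx":-0.0005,"dy":0,"dz":0.008,"fingers":0},{"wx":0,"wy":0,"wz":0,"dx":0,"dy":0,"dz":0.008,"fingers":0},{"wx":0,"wy":0,"wz":0,"dx":0,"dy":0,"dz":0.008,"fingers":0},{"wx":0,"wy":0,"wz":0,"dx":0,"dy":0,"dz":0.006,"fingers":0},{"wx":0,"wy":0,"wz":0,"dx":0,"dy":0,"dz":0,"fingers":0}]';  python3 -m jog '[{"wx":0,"wy":0,"wz":0,"dx":0,"dy":0,"dz":0.003,"fingers":0},{"wx":0,"wy":0,"wz":0,"dx":0,"dy":0,"dz":0.003,"fingers":0},{"wx":0,"wy":0,"wz":0,"dx":0,"dy":0,"dz":0.001,"fingers":0},{"wx":0,"wy":0,"wz":0,"dx":0,"dy":0,"dz":0,"fingers":0}]'
```

```text
t: 8.13
tool_pos: [0.5604, -0.0271, 0.1006]
orientation: [0.079, 0.997, -0.0, -0.001]
contact_force: [0.3, 0.3, -1.0]
grip_width: 0.0153
grip_force: 50.3
t: 8.47
tool_pos: [0.561, -0.0271, 0.0951]
orientation: [0.079, 0.997, 0.0, -0.0]
contact_force: [-1.3, -0.1, -0.9]
grip_width: 0.0148
grip_force: 50.3
```

```bash
python3 -m jog '[{"wx":0,"wy":0,"wz":0,"dx":0,"dy":0,"dz":0.001,"fingers":0},{"wx":0,"wy":0,"wz":0,"dx":0,"dy":0,"dz":0.001,"fingers":0},{"wx":0,"wy":0,"wz":0,"dx":0,"dy":0,"dz":0,"fingers":0}]'; python3 -m jog '[{"wx":0,"wy":0,"wz":0,"dx":0,"dy":0,"dz":0,"fingers":0},{"wx":0,"wy":0,"wz":0,"dx":0,"dy":0,"dz":0,"fingers":0}]'
```

```text
t: 8.72
tool_pos: [0.5613, -0.0271, 0.094]
orientation: [0.079, 0.997, 0.0, 0.0]
contact_force: [-2.2, -0.5, 5.3]
grip_width: 0.0153
grip_force: 51.1
t: 8.88
tool_pos: [0.5613, -0.0271, 0.094]
orientation: [0.079, 0.997, 0.0, 0.0]
contact_force: [-2.4, 0.2, 6.0]
grip_width: 0.0155
grip_force: 51.2
```

```bash
python3 -m jog '[{"wx":0,"wy":0,"wz":0,"dx":0,"dy":0,"dz":0,"fingers":0.03},{"wx":0,"wy":0,"wz":0,"dx":0,"dy":0,"dz":0,"fingers":0.045},{"wx":0,"wy":0,"wz":0,"dx":0,"dy":0,"dz":0,"fingers":0.045},{"wx":0,"wy":0,"wz":0,"dx":0,"dy":0,"dz":0,"fingers":0.045}]';  python3 -m jog '[{"wx":0,"wy":0,"wz":0,"dx":0,"dy":0,"dz":-0.01,"fingers":0.045},{"wx":0,"wy":0,"wz":0,"dx":0,"dy":0,"dz":-0.03,"fingers":0.045},{"wx":0,"wy":0,"wz":0,"dx":0,"dy":0,"dz":-0.04,"fingers":0.045},{"wx":0,"wy":0,"wz":0,"dx":0,"dy":0,"dz":-0.04,"fingers":0.045},{"wx":0,"wy":0,"wz":0,"dx":0,"dy":0,"dz":-0.04,"fingers":0.06}]'
python3 - <<'E'
from h import *
p,c=snap('side'); save(p,'s2.png')
h=cv2.cvtColor(p['pixels'],cv2.COLOR_RGB2HSV); V=[]
m=bluemask(p); m=comp(m,pix(c,[.561,-.027,.107])[0]); 
print('gate',fitpts([(m,c)],lambda x: box(x[0],x[1],-.159,.06,.016,x[2],x[2]+.034),[.561,-.027,.09],(.005,.005,.005)), m.sum())
for n in ('side','wrist'):
    p,c=snap(n)
    for d in tip_of(p,'cap'): print(n,d['confidence'],d['centre'],atz(c,d['centre'],0)[:2])
go([.432,-.281,.25],80)
E
```

```text
t: 9.22
tool_pos: [0.5611, -0.0271, 0.0932]
orientation: [0.079, 0.997, 0.0, 0.0]
contact_force: [-0.4, -0.2, 0.6]
grip_width: 0.0451
grip_force: 0.0
t: 9.63
tool_pos: [0.5606, -0.0274, 0.2559]
orientation: [0.079, 0.997, 0.0, 0.0]
contact_force: [0.5, -0.8, 0.4]
grip_width: 0.0555
grip_force: 0.0
gate (array([ 0.57855513, -0.12519007,  0.02286644]), np.float64(0.09553881498103328)) 367
side 0.74 [347.3, 149.7] [ 0.42981161 -0.29307223]
side 0.46 [315.8, 304.6] [0.47749371 0.28418749]
wrist 0.62 [83.9, 76.4] [ 0.42821464 -0.27747433]
tool [ 0.5609 -0.0271  0.2534] yang 80.94 tilt [0.   0.01] shift mm [  87.3 -271.     3.3] wz 0.94 q7 1.45
```

```bash
python3 -m jog '[{"wx":0,"wy":0,"wz":0,"dx":0.0125,"dy":-0.0385,"dz":0,"fingers":0.06},{"wx":0,"wy":0,"wz":0,"dx":0.0125,"dy":-0.0385,"dz":0,"fingers":0.06},{"wx":0,"wy":0,"wz":0,"dx":0.0125,"dy":-0.0385,"dz":0,"fingers":0.06},{"wx":0,"wy":0,"wz":0,"dx":0.0125,"dy":-0.0385,"dz":0,"fingers":0.06},{"wx":0,"wy":0,"wz":0,"dx":0.0125,"dy":-0.0385,"dz":0,"fingers":0.06}]';  python3 -m jog '[{"wx":0,"wy":0,"wz":0,"dx":0.0125,"dy":-0.0385,"dz":0,"fingers":0.06},{"wx":0,"wy":0,"wz":0,"dx":0.0125,"dy":-0.0385,"dz":0,"fingers":0.06},{"wx":0,"wy":0,"wz":0,"dx":0,"dy":0,"dz":0,"fingers":0.06},{"wx":0,"wy":0,"wz":0,"dx":0,"dy":0,"dz":0,"fingers":0.06},{"wx":0,"wy":0,"wz":0,"dx":0,"dy":0,"dz":0,"fingers":0.06}]'
python3 - <<'E'
from h import *
p,c=snap('wrist'); save(p,'w6.png')
for d in tip_of(p,'cap'): print(d['confidence'],d['centre'],atz(c,d['centre'],0)[:2])
go([.43,-.285,.25],80)
p,c=snap('side'); m=comp(bluemask(p),pix(c,[.561,-.027,.107])[0]); q=np.zeros((400,640),np.uint8)
cv2.fillConvexPoly(q,cv2.convexHull(pix(c,box(.561,-.027,-.159,.06,.016,.09,.124)).round().astype(np.int32)),1); print('gate iou',(q&m).sum()/(q|m).sum())
E
```

```text
t: 10.3
tool_pos: [0.4671, -0.2086, 0.2519]
orientation: [0.079, 0.997, 0.0, -0.001]
contact_force: [0.1, -0.6, -0.0]
grip_width: 0.0602
grip_force: 0.0
t: 10.72
tool_pos: [0.4319, -0.2788, 0.2522]
orientation: [0.079, 0.997, 0.0, -0.001]
contact_force: [-0.6, -0.1, 0.0]
grip_width: 0.0599
grip_force: 0.0
0.69 [319.9, 154.7] [ 0.42960061 -0.27522252]
tool [ 0.4326 -0.2781  0.2525] yang 81.06 tilt [-0.08  0.04] shift mm [ 1.5 -7.2  2.5] wz 1.06 q7 1.94
gate iou 0.7991266375545851
```

View pics/w6.png

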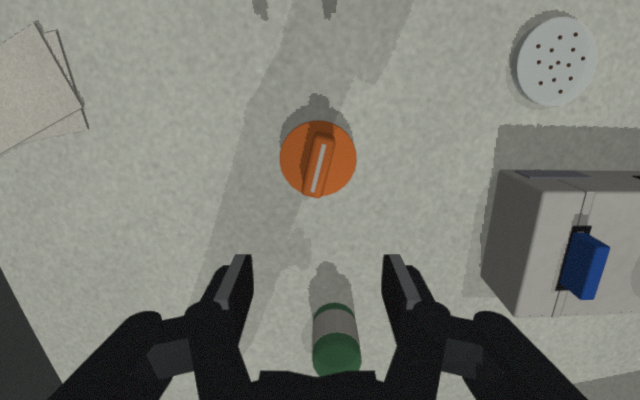

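The gate's blue grip stands home on the mill at (585,265). The cap is at (318,158), its bar running from about (323,140) to (313,195) with a white stripe along the top.

Run:
```python
from h import *
p,c=snap('wrist'); h=cv2.cvtColor(p['pixels'],cv2.COLOR_RGB2HSV)
o=((h[...,0]<14)&(h[...,1]>140)&(h[...,2]>50)).astype(np.uint8); o=comp(o,np.array([318,158]))
hull=cv2.convexHull(np.argwhere(o)[:,::-1].astype(np.int32)); f=np.zeros((400,640),np.uint8); cv2.fillConvexPoly(f,hull,1)
w=f&(1-o); v,u=np.nonzero(comp(cv2.morphologyEx(w,cv2.MORPH_OPEN,np.ones((2,2),np.uint8)),np.array([318,168])))
W=np.array([atz(c,(a,b),.066)[:2] for a,b in zip(u,v)])*1000; r=cv2.minAreaRect(W.astype(np.float32)); print('stripe',len(u),r)
t=np.linspace(0,2*np.pi,60)
def mod(x):
    ci=[[x[0]+.043*np.cos(a),x[1]+.043*np.sin(a),z] for a in t for z in(.02,.028)]
    return np.vstack([ci,box(x[0],x[1],x[2],.064,.022,.028,.066)])
wm=W.mean(0)/1000; X,e=fitpts([(f,c)],mod,[.43,-.28,-.25]); print('outline',np.round(X,4),np.degrees(X[2]),e)
# edge of the bar top: darker/lighter orange
d=np.linalg.svd(W-W.mean(0))[2][0]; print('stripe dir',np.degrees(np.arctan2(d[1],d[0])))
a=np.degrees(np.arctan2(d[1],d[0])); a=(a+90)%180-90
go([X[0],X[1],.15],a+90)
```

```text
stripe 265 ((430.4017639160156, -277.32733154296875), (5.170440673828125, 51.259849548339844), 67.54060363769531)
outline [ 0.4295 -0.2783 -0.2188] -12.535483629861687 0.07568447523208541
stripe dir -22.556090251613902
tool [ 0.4327 -0.2783  0.2528] yang 81.07 tilt [-0.05  0.02] shift mm [  3.1  -0.6 102.8] wz 13.62 q7 1.94
```

```bash
python3 -m jog '[{"wx":0,"wy":0,"wz":6.8,"dx":0.003,"dy":0,"dz":0.025,"fingers":0.06},{"wx":0,"wy":0,"wz":6.8,"dx":0,"dy":0,"dz":0.03,"fingers":0.06},{"wx":0,"wy":0,"wz":0,"dx":0,"dy":0,"dz":0.03,"fingers":0.06},{"wx":0,"wy":0,"wz":0,"dx":0,"dy":0,"dz":0.03,"fingers":0.06},{"wx":0,"wy":0,"wz":0,"dx":0,"dy":0,"dz":0.02,"fingers":0.06}]';  python3 -m jog '[{"wx":0,"wy":0,"wz":0,"dx":0,"dy":0,"dz":0,"fingers":0.06},{"wx":0,"wy":0,"wz":0,"dx":0,"dy":0,"dz":0,"fingers":0.06},{"wx":0,"wy":0,"wz":0,"dx":0,"dy":0,"dz":0,"fingers":0.06}]'
python3 - <<'E'
from h import *
p,c=snap('wrist'); h=cv2.cvtColor(p['pixels'],cv2.COLOR_RGB2HSV)
o=((h[...,0]<14)&(h[...,1]>140)&(h[...,2]>50)).astype(np.uint8); q=pix(c,[.43,-.2775,.066])[0]; o=comp(o,pix(c,[.43,-.2775,.028])[0])
hull=cv2.convexHull(np.argwhere(o)[:,::-1].astype(np.int32)); f=np.zeros((400,640),np.uint8); cv2.fillConvexPoly(f,hull,1)
w=(f&(1-o))*((h[...,1]<70)&(h[...,2]>100)).astype(np.uint8)
v,u=np.nonzero(comp(w,q)); W=np.array([atz(c,(a,b),.066)[:2] for a,b in zip(u,v)])*1000; r=cv2.minAreaRect(W.astype(np.float32)); print('stripe',len(u),r,q)
d=np.linalg.svd(W-W.mean(0))[2][0]; a=(np.degrees(np.arctan2(d[1],d[0]))+90)%180-90;print(a)
go([r[0][0]/1000,r[0][1]/1000,.034],a+90); save(p,'w7.png',[q])
E
```

```text
t: 11.33
tool_pos: [0.4287, -0.2776, 0.1156]
orientation: [0.196, 0.981, 0.0, -0.001]
contact_force: [0.2, 0.1, 0.3]
grip_width: 0.06
grip_force: 0.0
t: 11.58
tool_pos: [0.4301, -0.2791, 0.1196]
orientation: [0.196, 0.981, -0.0, 0.001]
contact_force: [0.5, 1.0, -0.2]
grip_width: 0.0598
grip_force: 0.0
stripe 509 ((429.2162170410156, -278.1072082519531), (3.9193079471588135, 49.814632415771484), 67.33006286621094) [320.45284578 221.64721267]
-22.6041480825167
tool [ 0.4303 -0.2793  0.1199] yang 67.37 tilt [ 0.13 -0.04] shift mm [ 1.7  0.6 85.9] wz -0.03 q7 1.79
```

```bash
python3 -m jog '[{"wx":0,"wy":0,"wz":0,"dx":0.0012,"dy":0.0006,"dz":0.025,"fingers":0.06},{"wx":0,"wy":0,"wz":0,"dx":0,"dy":0,"dz":0.03,"fingers":0.06},{"wx":0,"wy":0,"wz":0,"dx":0,"dy":0,"dz":0.02,"fingers":0.06},{"wx":0,"wy":0,"wz":0,"dx":0,"dy":0,"dz":0.01,"fingers":0.06},{"wx":0,"wy":0,"wz":0,"dx":0,"dy":0,"dz":0,"fingers":0.05}]' 80;  python3 -m jog '[{"wx":0,"wy":0,"wz":0,"dx":0,"dy":0,"dz":0,"fingers":0.035},{"wx":0,"wy":0,"wz":0,"dx":0,"dy":0,"dz":0,"fingers":0.025},{"wx":0,"wy":0,"wz":0,"dx":0,"dy":0,"dz":0,"fingers":0.015},{"wx":0,"wy":0,"wz":0,"dx":0,"dy":0,"dz":0,"fingers":0},{"wx":0,"wy":0,"wz":0,"dx":0,"dy":0,"dz":0,"fingers":0}]';python3 -m jog '[{"wx":0,"wy":0,"wz":0,"dx":0,"dy":0,"dz":0,"fingers":0},{"wx":0,"wy":0,"wz":0,"dx":0,"dy":0,"dz":0,"fingers":0}]'; python3 -c "
from h import *
go([.43,-.2781,.034],67.4)"
```

```text
t: 12.05
tool_pos: [0.4281, -0.2776, 0.0326]
orientation: [0.196, 0.981, 0.0, -0.001]
contact_force: [-0.9, 0.2, -0.0]
grip_width: 0.0504
grip_force: 0.0
t: 12.47
tool_pos: [0.4296, -0.2785, 0.035]
orientation: [0.196, 0.981, -0.0, 0.001]
contact_force: [-1.4, 1.0, 7.0]
grip_width: 0.0206
grip_force: 78.7
t: 12.63
tool_pos: [0.4296, -0.2785, 0.035]
orientation: [0.196, 0.981, -0.0, 0.001]
contact_force: [-0.2, 1.2, 7.4]
grip_width: 0.0207
grip_force: 78.7
tool [ 0.4296 -0.2785  0.035 ] yang 67.34 tilt [ 0.17 -0.04] shift mm [-0.2  0.6  1. ] wz -0.06 q7 1.87
```

```bash
python3 -m jog '[{"wx":0,"wy":0,"wz":0,"dx":0,"dy":0,"dz":-0.025,"fingers":0},{"wx":0,"wy":0,"wz":0,"dx":0,"dy":0,"dz":-0.04,"fingers":0},{"wx":0,"wy":0,"wz":0,"dx":0,"dy":0,"dz":-0.04,"fingers":0},{"wx":0,"wy":0,"wz":0,"dx":0,"dy":0,"dz":-0.04,"fingers":0},{"wx":0,"wy":0,"wz":0,"dx":0,"dy":0,"dz":-0.04,"fingers":0}]';  python3 -m jog '[{"wx":0,"wy":0,"wz":0,"dx":-0.003,"dy":0.038,"dz":-0.01,"fingers":0},{"wx":0,"wy":0,"wz":0,"dx":-0.003,"dy":0.038,"dz":0,"fingers":0},{"wx":0,"wy":0,"wz":0,"dx":-0.003,"dy":0.038,"dz":0,"fingers":0},{"wx":0,"wy":0,"wz":0,"dx":-0.003,"dy":0.038,"dz":0,"fingers":0},{"wx":0,"wy":0,"wz":0,"dx":-0.003,"dy":0.038,"dz":0,"fingers":0}]';python3 -m jog '[{"wx":0,"wy":0,"wz":0,"dx":-0.003,"dy":0.038,"dz":0,"fingers":0},{"wx":0,"wy":0,"wz":0,"dx":-0.003,"dy":0.038,"dz":0,"fingers":0},{"wx":0,"wy":0,"wz":0,"dx":-0.003,"dy":0.038,"dz":0,"fingers":0},{"wx":0,"wy":0,"wz":0,"dx":-0.003,"dy":0.038,"dz":0,"fingers":0},{"wx":0,"wy":0,"wz":0,"dx":-0.003,"dy":0.038,"dz":0,"fingers":0}]'; python3 -c "
from h import *
go([.625,.105,.245],80.9)"
```

```text
t: 13.05
tool_pos: [0.4278, -0.2782, 0.221]
orientation: [0.197, 0.98, 0.0, 0.001]
contact_force: [1.2, 0.9, -3.0]
grip_width: 0.021
grip_force: 78.9
t: 13.47
tool_pos: [0.516, -0.1068, 0.2294]
orientation: [0.197, 0.98, 0.0, 0.001]
contact_force: [0.8, -0.1, -0.9]
grip_width: 0.0205
grip_force: 79.0
t: 13.88
tool_pos: [0.603, 0.0629, 0.2292]
orientation: [0.197, 0.98, 0.0, 0.0]
contact_force: [0.6, -1.2, -1.9]
grip_width: 0.021
grip_force: 78.9
tool [0.603  0.0629 0.2292] yang 67.33 tilt [0.06 0.03] shift mm [ -4.1  47.4 -15.8] wz -13.57 q7 1.09
```

```bash
python3 -m jog '[{"wx":0,"wy":0,"wz":0,"dx":-0.003,"dy":0.038,"dz":-0.015,"fingers":0},{"wx":0,"wy":0,"wz":-6.8,"dx":0,"dy":0,"dz":0,"fingers":0},{"wx":0,"wy":0,"wz":-6.8,"dx":-0.01,"dy":0,"dz":0,"fingers":0},{"wx":0,"wy":0,"wz":0,"dx":0,"dy":0,"dz":0,"fingers":0},{"wx":0,"wy":0,"wz":0,"dx":0,"dy":0,"dz":0,"fingers":0}]'; python3 -m jog '[{"wx":0,"wy":0,"wz":0,"dx":0,"dy":0,"dz":0,"fingers":0},{"wx":0,"wy":0,"wz":0,"dx":0,"dy":0,"dz":0,"fingers":0}]';python3 - <<'E'
from h import *
p,c=snap('wrist'); blue(p,c,.09); uv=[]
for d in tip_of(p,'mill_socket'): print(d['confidence'],d['centre'],atz(c,d['centre'],.126)[:2]);uv.append(d['centre'])
t=np.linspace(0,2*np.pi,40); 
for r in (.045,.026): uv+=list(pix(c,[[.5818+r*np.cos(a),.1014+r*np.sin(a),.126] for a in t]))
save(p,'w8.png',uv); go([.5818,.1014,.245],80.9)
cv2.imwrite('w8raw.png',p['pixels'][:,:,::-1])
E
```

```text
t: 14.3
tool_pos: [0.6295, 0.0916, 0.2436]
orientation: [0.081, 0.997, -0.0, 0.0]
contact_force: [-0.3, -0.1, -1.9]
grip_width: 0.0205
grip_force: 79.0
t: 14.47
tool_pos: [0.6291, 0.0919, 0.2436]
orientation: [0.081, 0.997, 0.0, 0.0]
contact_force: [-0.6, 0.6, -1.2]
grip_width: 0.0208
grip_force: 79.0
blue [613, 0, 25, 6, 102] [0.5175 0.3686] rect c 518.1 369.6 ext 22.7 3.9 ang 85.2
blue [314, 49, 13, 17, 220] [0.5264 0.1108] rect c 526.5 110.9 ext 9.9 12.4 ang 80.7
blue [139, 90, 43, 79, 2558] [ 0.5604 -0.0365] rect c 562.2 -36.5 ext 31.3 68.3 ang 80.8
0.95 [320.2, 133.9] [0.58342754 0.10151442]
tool [0.6292 0.0922 0.2435] yang 80.83 tilt [0.   0.02] shift mm [48.2  1.5 -1.5] wz -0.07 q7 1.29
```

View pics/w8.png

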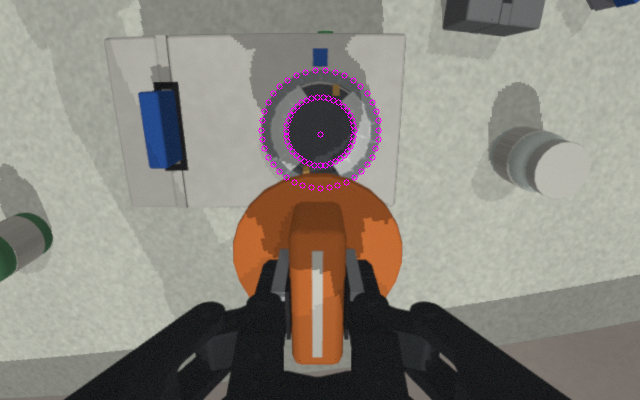

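The projected collar circles lie on the collar at (320,130), and the cap is held level with its flange spanning columns 233 to 402. Next I check where the cap sits in the tool and refine the collar centre.

Run:
```python
from h import *
p,c=snap('wrist'); s=readout.observe(); h=cv2.cvtColor(p['pixels'],cv2.COLOR_RGB2HSV); g=cv2.cvtColor(p['pixels'],cv2.COLOR_RGB2GRAY)
o=((h[...,0]<14)&(h[...,1]>140)&(h[...,2]>40)).astype(np.uint8); o=comp(o,np.array([318,240]))
pts=[]
for col in range(245,395,6):
    r=np.nonzero(o[:,col])[0]
    if len(r): pts.append((col,r[0]))
for row in range(225,262,5):
    q=np.nonzero(o[row])[0]; pts+= [(q[0],row),(q[-1],row)]
zt=s['tool_pos'][2]-.035+.028
def circ(pts,z,R0):
    W=np.array([atz(c,(a,b),z)[:2] for a,b in pts])
    from scipy.optimize import least_squares
    r=least_squares(lambda x: np.hypot(*(W-x).T)-R0,W.mean(0),loss='soft_l1',f_scale=.001); return r.x,np.sqrt((r.fun**2).mean())
x,e=circ(pts,zt,.043); M=R.from_quat(s['orientation']).as_matrix(); print('cap in tool mm',(M.T@(np.r_[x,zt]-s['tool_pos']))*1e3,e)
# bar stripe in tool
# hole
m=np.zeros_like(g); m[80:176,270:370]=g[80:176,270:370]<60; m=comp(m,np.array([320,130])); m=cv2.morphologyEx(m,cv2.MORPH_OPEN,cv2.getStructuringElement(cv2.MORPH_ELLIPSE,(25,25)))
ct=max(cv2.findContours(m,cv2.RETR_EXTERNAL,cv2.CHAIN_APPROX_NONE)[0],key=len)[:,0]
ct=[q for q in ct if abs(q[0]-320)>18]; print('hole',circ(ct,.126,.026),circ(ct,.118,.026),len(ct))
# outer collar edge via radial gradient near the predicted circle
E=[]
for a in np.linspace(0,2*np.pi,90):
    P=pix(c,[[.582+r*np.cos(a),.1015+r*np.sin(a),.126] for r in np.arange(.040,.050,.0005)])
    if P[:,1].max()>172: continue
    v=cv2.remap(cv2.GaussianBlur(g,(3,3),0),P[None,:,0].astype(np.float32),P[None,:,1].astype(np.float32),cv2.INTER_LINEAR)[0].astype(float)
    d=np.abs(np.gradient(v)); k=d.argmax()
    if d[k]>4: E.append(P[k])
print('outer',circ(E,.126,.045),len(E))
```

```text
cap in tool mm [ 1.23502905 -0.41164644  6.99986035] 0.0007207855165908757
hole (array([0.58230782, 0.10203728]), np.float64(0.0028727563859157284)) (array([0.58215911, 0.10175746]), np.float64(0.0022321999790339405)) 99
outer (array([0.58155983, 0.10188355]), np.float64(0.001046874885118967)) 64
```

```bash
python3 -c "
from h import *
go([.5828,.102,.17],80.9)"; python3 -m jog '[{"wx":0,"wy":0,"wz":0,"dx":0.025,"dy":0.001,"dz":0,"fingers":0},{"wx":0,"wy":0,"wz":0,"dx":0.0223,"dy":0.0012,"dz":0,"fingers":0},{"wx":0,"wy":0,"wz":0,"dx":0,"dy":0,"dz":0.025,"fingers":0},{"wx":0,"wy":0,"wz":0,"dx":0,"dy":0,"dz":0.025,"fingers":0},{"wx":0,"wy":0,"wz":0,"dx":0,"dy":0,"dz":0.02,"fingers":0}]'; python3 -m jog '[{"wx":0,"wy":0,"wz":0,"dx":0,"dy":0,"dz":0,"fingers":0},{"wx":0,"wy":0,"wz":0,"dx":0,"dy":0,"dz":0,"fingers":0},{"wx":0,"wy":0,"wz":0,"dx":0,"dy":0,"dz":0,"fingers":0}]';python3 -c "
from h import *
go([.5828,.102,.165],80.9)"
```

```text
tool [0.6292 0.0923 0.2435] yang 80.86 tilt [0.   0.02] shift mm [47.4  2.2 73.5] wz -0.04 q7 1.29
t: 15.03
tool_pos: [0.5825, 0.1022, 0.1723]
orientation: [0.079, 0.997, 0.0, 0.0]
contact_force: [0.5, 0.1, -3.1]
grip_width: 0.0205
grip_force: 79.1
t: 15.28
tool_pos: [0.5838, 0.102, 0.1748]
orientation: [0.079, 0.997, 0.0, 0.001]
contact_force: [-0.0, -0.0, -1.4]
grip_width: 0.0211
grip_force: 79.0
tool [0.5838 0.102  0.1748] yang 80.91 tilt [0.09 0.03] shift mm [ 1.  -0.1  9.8] wz 0.01 q7 1.25
```

```bash
python3 -m jog '[{"wx":0,"wy":0,"wz":0,"dx":0.0008,"dy":0,"dz":0.007,"fingers":0},{"wx":0,"wy":0,"wz":0,"dx":0,"dy":0,"dz":0.004,"fingers":0},{"wx":0,"wy":0,"wz":0,"dx":0,"dy":0,"dz":0.003,"fingers":0},{"wx":0,"wy":0,"wz":0,"dx":0,"dy":0,"dz":0.002,"fingers":0},{"wx":0,"wy":0,"wz":0,"dx":0,"dy":0,"dz":0,"fingers":0}]'; python3 -m jog '[{"wx":0,"wy":0,"wz":0,"dx":0,"dy":0,"dz":0.002,"fingers":0},{"wx":0,"wy":0,"wz":0,"dx":0,"dy":0,"dz":0.001,"fingers":0},{"wx":0,"wy":0,"wz":0,"dx":0,"dy":0,"dz":0,"fingers":0}]';python3 -c "
from h import *
go([.5828,.102,.153],80.9);s=readout.observe(); print(s['contact_force'],s['torque'])"
```

```text
t: 15.7
tool_pos: [0.5822, 0.102, 0.1569]
orientation: [0.079, 0.997, -0.0, -0.0]
contact_force: [0.3, -0.1, -2.4]
grip_width: 0.0213
grip_force: 79.0
t: 15.95
tool_pos: [0.5823, 0.102, 0.1541]
orientation: [0.079, 0.997, -0.0, -0.0]
contact_force: [0.6, -0.7, -2.1]
grip_width: 0.0209
grip_force: 79.0
tool [0.5823 0.102  0.1541] yang 80.94 tilt [-0.01 -0.  ] shift mm [-0.5  0.   1.1] wz 0.04 q7 1.25
[ 0.56137384 -0.71455148 -2.11057391] [ 0.00033981 -0.02959477 -0.00642772]
```

```bash
python3 -m jog '[{"wx":0,"wy":0,"wz":0,"dx":0,"dy":0,"dz":0.003,"fingers":0},{"wx":0,"wy":0,"wz":0,"dx":0,"dy":0,"dz":0.003,"fingers":0},{"wx":0,"wy":0,"wz":0,"dx":0,"dy":0,"dz":0.003,"fingers":0},{"wx":0,"wy":0,"wz":0,"dx":0,"dy":0,"dz":0.003,"fingers":0},{"wx":0,"wy":0,"wz":0,"dx":0,"dy":0,"dz":0,"fingers":0}]'; python3 -m jog '[{"wx":0,"wy":0,"wz":0,"dx":0,"dy":0,"dz":0.0015,"fingers":0},{"wx":0,"wy":0,"wz":0,"dx":0,"dy":0,"dz":0,"fingers":0},{"wx":0,"wy":0,"wz":0,"dx":0,"dy":0,"dz":0,"fingers":0}]';python3 -c "
from h import *
go([.5828,.102,.139],80.9);s=readout.observe(); print(s['contact_force'],s['torque'])"
```

```text
t: 16.37
tool_pos: [0.5827, 0.1022, 0.1425]
orientation: [0.079, 0.997, 0.0, 0.0]
contact_force: [-2.6, 0.4, 7.1]
grip_width: 0.021
grip_force: 80.4
t: 16.62
tool_pos: [0.5827, 0.1022, 0.1415]
orientation: [0.079, 0.997, 0.0, 0.0]
contact_force: [-2.7, -0.8, 7.9]
grip_width: 0.0208
grip_force: 80.4
tool [0.5827 0.1022 0.1415] yang 80.94 tilt [0.06 0.03] shift mm [-0.1 -0.1  2.5] wz 0.04 q7 1.26
[-2.66186579 -0.76245085  7.87455807] [-0.2235669   0.65366001 -0.00351694]
```

```bash
python3 -m jog '[{"wx":0,"wy":0,"wz":0,"dx":0,"dy":0,"dz":0.0015,"fingers":0},{"wx":0,"wy":0,"wz":0,"dx":0,"dy":0,"dz":0.001,"fingers":0},{"wx":0,"wy":0,"wz":0,"dx":0,"dy":0,"dz":0,"fingers":0},{"wx":0,"wy":0,"wz":0,"dx":0,"dy":0,"dz":0,"fingers":0}]';python3 -c "
from h import *
go([.5828,.102,.139],80.9);s=readout.observe(); print(s['contact_force'],s['torque'])"
```

```text
t: 16.95
tool_pos: [0.5828, 0.1022, 0.141]
orientation: [0.079, 0.997, 0.001, 0.001]
contact_force: [-11.8, -1.5, 25.0]
grip_width: 0.0208
grip_force: 82.9
tool [0.5828 0.1022 0.141 ] yang 80.94 tilt [0.09 0.08] shift mm [-0.  -0.2  2. ] wz 0.04 q7 1.26
[-11.79901461  -1.52553043  24.96019004] [-0.65075113  2.38094334 -0.03565804]
```

```bash
python3 -m jog '[{"wx":0,"wy":0,"wz":0,"dx":0,"dy":0,"dz":-0.001,"fingers":0},{"wx":0,"wy":0,"wz":3,"dx":0,"dy":0,"dz":0,"fingers":0},{"wx":0,"wy":0,"wz":5,"dx":0,"dy":0,"dz":0,"fingers":0},{"wx":0,"wy":0,"wz":5,"dx":0,"dy":0,"dz":0,"fingers":0},{"wx":0,"wy":0,"wz":0,"dx":0,"dy":0,"dz":0,"fingers":0}]' 110;python3 -c "
from h import *
go([.5828,.102,.139],80.9-89);s=readout.observe(); print(s['contact_force'],s['torque'])"
```

```text
t: 17.37
tool_pos: [0.5839, 0.1022, 0.1412]
orientation: [0.194, 0.981, 0.001, 0.002]
contact_force: [-0.2, -0.3, 12.5]
grip_width: 0.0204
grip_force: 107.8
tool [0.5839 0.1022 0.1412] yang 67.62 tilt [0.22 0.05] shift mm [ 1.  -0.6  2.2] wz 75.72 q7 1.04
[-0.22335479 -0.30096291 12.46060131] [-0.40943938  0.31746593 -0.05391951]
```

```bash
python3 -m jog '[{"wx":0,"wy":0,"wz":6,"dx":0,"dy":0,"dz":0,"fingers":0},{"wx":0,"wy":0,"wz":6,"dx":0,"dy":0,"dz":0,"fingers":0},{"wx":0,"wy":0,"wz":6,"dx":0,"dy":0,"dz":0,"fingers":0},{"wx":0,"wy":0,"wz":6,"dx":0,"dy":0,"dz":0,"fingers":0},{"wx":0,"wy":0,"wz":6,"dx":0,"dy":0,"dz":0,"fingers":0}]' && python3 -m jog '[{"wx":0,"wy":0,"wz":6,"dx":0,"dy":0,"dz":0,"fingers":0},{"wx":0,"wy":0,"wz":6,"dx":0,"dy":0,"dz":0,"fingers":0},{"wx":0,"wy":0,"wz":6,"dx":0,"dy":0,"dz":0,"fingers":0},{"wx":0,"wy":0,"wz":6,"dx":0,"dy":0,"dz":0,"fingers":0},{"wx":0,"wy":0,"wz":0,"dx":0,"dy":0,"dz":0,"fingers":0}]';python3 -c "
from h import *
go([.5828,.102,.139],80.9-89);s=readout.observe(); print(s['contact_force'],s['torque'])"
```

```text
t: 17.78
tool_pos: [0.5839, 0.1018, 0.1412]
orientation: [0.441, 0.897, 0.001, 0.002]
contact_force: [-0.4, -1.7, 12.9]
grip_width: 0.0207
grip_force: 107.8
t: 18.2
tool_pos: [0.5837, 0.1017, 0.1412]
orientation: [0.619, 0.786, 0.001, 0.001]
contact_force: [-2.0, -1.5, 14.5]
grip_width: 0.0205
grip_force: 108.0
tool [0.5837 0.1017 0.1412] yang 13.55 tilt [0.19 0.02] shift mm [ 0.5 -0.8  2.2] wz 21.65 q7 0.14
[-1.97159187 -1.53149645 14.49260082] [-0.64200965  0.69110467  0.10237536]
```

```bash
python3 -m jog '[{"wx":0,"wy":0,"wz":6,"dx":0,"dy":0,"dz":0,"fingers":0},{"wx":0,"wy":0,"wz":6,"dx":0,"dy":0,"dz":0,"fingers":0},{"wx":0,"wy":0,"wz":5,"dx":0,"dy":0,"dz":0,"fingers":0},{"wx":0,"wy":0,"wz":3,"dx":0,"dy":0,"dz":0,"fingers":0},{"wx":0,"wy":0,"wz":0,"dx":0,"dy":0,"dz":0,"fingers":0}]' && python3 -c "
from h import *
go([.5828,.102,.139],80.9-89);s=readout.observe(); print(s['contact_force'],s['torque'])"; python3 -m jog '[{"wx":0,"wy":0,"wz":2,"dx":0,"dy":0,"dz":0,"fingers":0},{"wx":0,"wy":0,"wz":2,"dx":0,"dy":0,"dz":0,"fingers":0},{"wx":0,"wy":0,"wz":0,"dx":0,"dy":0,"dz":0,"fingers":0},{"wx":0,"wy":0,"wz":0,"dx":0,"dy":0,"dz":0,"fingers":0}]'; python3 -c "
from h import *
go([.5828,.102,.139],80.9-89);s=readout.observe(); print(s['contact_force'],s['torque'])"
```

```text
t: 18.62
tool_pos: [0.5836, 0.1017, 0.1412]
orientation: [0.745, 0.667, 0.001, 0.001]
contact_force: [-2.3, -2.3, 14.6]
grip_width: 0.0206
grip_force: 108.1
tool [0.5836 0.1017 0.1412] yang -6.27 tilt [0.16 0.03] shift mm [ 0.2 -0.8  2.2] wz 1.83 q7 -0.19
[-2.26643063 -2.28375311 14.63934851] [-0.61590354  1.00403016  0.12406234]
t: 18.95
tool_pos: [0.5835, 0.1017, 0.1412]
orientation: [0.766, 0.643, 0.001, 0.001]
contact_force: [-2.5, -2.0, 15.4]
grip_width: 0.0206
grip_force: 108.2
tool [0.5835 0.1017 0.1412] yang -10.03 tilt [0.16 0.01] shift mm [ 0.2 -0.8  2.2] wz -1.93 q7 -0.25
[-2.53526305 -2.04425513 15.40160809] [-0.64304874  1.08523652  0.66654527]
```

```bash
python3 -m jog '[{"wx":0,"wy":0,"wz":1.5,"dx":0,"dy":0,"dz":0.0003,"fingers":0},{"wx":0,"wy":0,"wz":0,"dx":0,"dy":0,"dz":0,"fingers":0},{"wx":0,"wy":0,"wz":0,"dx":0,"dy":0,"dz":0,"fingers":0}]'
python3 - <<'E'
from h import *
go([.5828,.102,.139],80.9-89);s=readout.observe(); print(s['contact_force'],s['torque'])
p,c=snap('wrist'); a=p['pixels'][:,:,::-1]; p,c=snap('side'); b=p['pixels'][130:330,200:400,::-1]
cv2.imwrite('pics/fin.png',np.hstack([cv2.resize(a[100:400,170:470],(400,400)),cv2.resize(b,(400,400))]))
E
```

```text
t: 19.2
tool_pos: [0.5836, 0.1017, 0.1411]
orientation: [0.774, 0.633, 0.001, 0.001]
contact_force: [-3.4, -3.4, 18.0]
grip_width: 0.0207
grip_force: 108.8
tool [0.5836 0.1017 0.1411] yang -11.48 tilt [0.16 0.01] shift mm [ 0.2 -0.8  2.1] wz -3.38 q7 -0.27
[-3.43494001 -3.44274367 17.98600246] [-0.76148368  1.30645703  1.20199014]
```

View pics/fin.png

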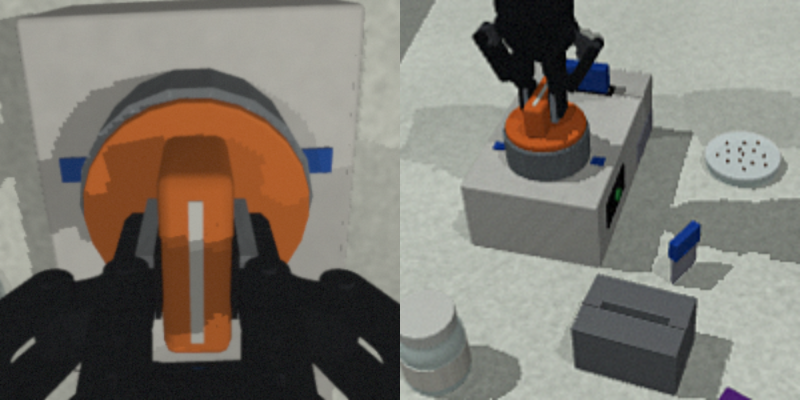

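The cap is seated on the collar at (195,200) in the left half, its bar square to the blue marks. The gate is home at (590,75) in the right half, and the neighbouring things have not moved. The twisting torque rose steeply to 1.2 N m, so the cap is on its stop.

```bash
python3 -c "
from plant import job
print(job.hand_in())"
```

```text
the job is handed in; nothing more can be done
None
```

I handed the job in with the gate home in its slot and let go, and the cap still gripped, held down and turned fully clockwise to its stop; the dish, jar and bottle were left alone.

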